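# Grease tray out, hold the contact grill's upper plate half open for scraping

## Robot

A 6-joint arm with a two-finger parallel gripper is mounted at the origin on a cart in front of the work surface, level with it; the furniture and walls round the work are solid. World frame = base frame: x ahead of the robot, y to its left, z up, the work surface at z = 0. Lengths are in m, angles in rad, forces in N, time in s.
With the tool pointing down it reaches from about 0.3 to 0.85 m from the base axis. Payload 4.2 kg.
Tool frame: the origin (TCP) lies at the very end of the fingers, on their centre line; the grasp point (between the pads) lies 19 mm behind it; z points along the fingers, y is the line along which they close (so a half turn about z gives the same grasp; the last joint's range is limited). The gripper opens to 91 mm and grips with 3 to 60 N. Pads are 32 mm wide; open, the fingers measure 118 mm over their backs; the gripper's body (76 mm by 178 mm) begins 60 mm behind the grasp point.
Start: joints at [-1.311, 0.32, 1.565, -0, 1.257, -0.02], TCP at [0.159, -0.553, 0.214] pointing down, gripper open.
Joint ranges: [-3.11, 3.11], [-0.84, 2.01], [0.21, 2.61], [-1.34, 4.49], [0.05, 2.63], [-2.56, 2.56]. Speed limits (rad/s): [2.57, 2.57, 3.14, 3.14, 3.14, 3.14].

## Interface

Orientations are given as a rotation vector (axis times angle).
In Python, from workcell import state, snapshot, hand_in gives the robot as it stands.
- The arm moves only by the shell command python3 -m handwheel 'ROWS' [FORCE]. ROWS is text: rows parted by semicolons, each of 7 numbers parted by spaces: the closure, from -1 (fully open) to 1 (shut), then the shift along the tool's x, y, z in cm, then the turn, a rotation vector about the tool's x, y, z in degrees. In form: claw x y z rx ry rz; .... A call has exactly 8 rows; each row shifts and turns the commanded pose from where the row before left it, along the tool's axes as they then stand; what a row does not reach is not made up. A row lasts 1/8 s, in which the tool goes at most 62.5 mm and 10.7 degrees, less where a joint would pass 70% of its speed; a pose out of reach is approached as far as the arm can. A call with a gripper value outside its range is refused whole. The fingers move at their own pace and stop on an object; FORCE is the grip in N (left out, the last holds). Time passes only in rows, so rows that do not move let the fingers close, or fill a call up. It gives the time, the measured TCP pose, the force, the opening and the grip force at its end, in the units of the state.
- state(): the state, without advancing time (a new reading comes with each control period).
- snapshot(name): name is "scene" or "top" or "wrist"; returns a dict with "img" (420x560x3 uint8, blue, green, red), "fovy" (degrees; the focal length in pixels is half the picture's height over the tangent of half this angle, whatever the lens; pixels are square), "cx", "cy" (the principal point, pixels), "dist_coeffs" ([k1, k2, p1, p2, k3] as OpenCV has them; the pictures are not rectified), "R" (3x3) and "t" (3): a world point X has camera coordinates R X + t. Camera axes: x right, y down, z forward; pixel columns grow to the right and rows downward; lengths in m; the calibration is good to about 2 mm. A picture is of the moment at which its call begins. There is no depth.
- hand_in(): hands the job in; it is judged then, once.
The state is a dict: "time": time; "joint_positions": joint angles; "dq": joint speeds; "joint_torque": joint torques, N m; "tool_pos": TCP position; "eef_rot": TCP orientation; "wrist_force": force on the tool from outside, world axes, zero at the start; "torque": the same for the moment, N m; "opening": opening from 0.0 (shut) to 1.0 (fully open); "grip_force": force on a finger pad.
Only numpy, scipy, OpenCV 4.12 (cv2) and the standard library are available. Lean on these libraries where they do the work, as an engineer would, in place of code of your own. Each camera call takes 0.05 s, during which the arm holds its last target. There are 200 camera calls.

## Task

The contact grill is cold and about to be scraped. First pull its grease tray out of the side of the base to the stop so that it can catch the scrapings, then lift the upper plate by its handle and hold it half open, at 45 degrees, so that I have both hands free to scrape the plates; do not swing it past 60 degrees, or the fat runs back into the hinge, do not let it fall shut, and leave everything else where it stands. Finish while still holding the plate there with the gripper: it has no stay and drops as soon as you let go.

Things in the scene. Friction and masses are not known exactly. Their poses are not given: they have to be found in the camera images.
- grill: contact grill's base, 220 (x) x 280 (y) x 58 mm, black, steel rim, ribbed lower plate; stands fixed. Shut, the grill is 101 mm high; the upper plate with its arms is 258 mm wide. Origin: centre of the underside, on the worktop. Its own -x is the front (dial, handle), turned to the robot; hinge at the back (+x); the grease tray comes out of its -y side (right-hand side seen from the front)
- grill_tray (a joint): how far the grease tray is pulled out, m: 0 = fully in, 0.075 = against its stop; it slides along the grill's own -y, level, with 1 to 2 N of friction, and stays where it is left
- tray_pull (a point): middle of the straight bar of the tray's pull, a D of 10 mm round steel rod: the bar runs 72 mm along the grill's x, level, 27.5 mm above the worktop, 45 mm out from the tray's front panel (37 mm clear gap between them), open above and below. With the tray fully in (it may stand a little out) it lies at (-0.020, -0.188, 0.0275) m in the grill's frame
- lid_angle (a joint): angle of the upper plate about its hinge at the back, rad: 0 = shut on the lower plate, 0.785 = 45 degrees, end of the swing 1.83. It weighs 0.6 to 1 kg with its handle, 3 to 6 N at the handle, and falls shut when let go below about 80 degrees
- lid_hinge (a point): middle of the hinge axis of the upper plate, 64 mm above the worktop, at (0.110, 0, 0.064) m in the grill's frame; the axis runs along the grill's y and is level
- handle_grip (a point): middle of the upper plate's round handle bar: black, 22 mm thick, 200 mm long along the grill's y, 37 mm clear of the plate's front edge, a flat steel arm at each end. Shut, it lies at (-0.152, 0, 0.084) m in the grill's frame, 0.263 m from the hinge axis and 4.4 degrees above its level; at 45 degrees it is 0.263 m above the worktop. The bar can turn between the gripper's pads
- grill_lid: the upper plate: steel cover, ribbed underside, side arms and handle bar in one; origin on the hinge axis at its middle, its -x runs forward along the plate, so it turns with it
- board: bystander: wooden chopping board 210 x 300 x 22 mm to the left; origin centre of its underside
- spoon: bystander: wooden spoon, 316 mm long, lying on the board
- espresso_cup: bystander: small green cup, 65 mm across, 52 mm high, left of the grill in front of the coffee machine; origin at its underside

How it is judged:
By the outcome, as a careful person would: the job done as asked, in the order asked, and still so for the second after the job is handed in, while the arm keeps its last pose, push and grip.
It also fails if it takes over 51 s, if anything falls off the work surface, if the arm or the gripper's body presses on something with over 40 N, if the wrist force passes 120 N, or if a joint passes its speed limit or range.

## Working session

There is one attempt and no reset: what is moved stays moved. The work goes in short steps, Python scripts to look and compute and a shell command to move; the robot and the scene stay as the last step left them, time stands still between calls to the robot, and variables do not carry over. Pictures are saved under pics/ and viewed, at most 10 in all, crops included, and the job is handed in when it is done.

```bash
mkdir -p pics; ls
python3 - <<'E'
from workcell import state,snapshot
import cv2
print(state())
for n in("scene","top"):
    s=snapshot(n); cv2.imwrite(f"pics/{n}0.png",s["img"]); print(n,s["fovy"],s["cx"],s["cy"],s["dist_coeffs"],s["R"],s["t"])
E
```

```text
pics
{'time': 0.0, 'joint_positions': array([-1.31099616e+00,  3.20260781e-01,  1.56568805e+00, -2.64113367e-06,
        1.25741864e+00, -2.00246021e-02]), 'dq': array([-0.00098397, -0.0004807 ,  0.00034755, -0.00025239, -0.00109682,
       -0.00130189]), 'joint_torque': array([-8.92824501e-04, -4.12454152e+01, -2.31974208e+01,  7.26549234e-02,
        4.57807886e-02, -1.41068440e-04]), 'tool_pos': array([ 0.15865979, -0.55213376,  0.21313467]), 'eef_rot': array([-3.10914894e+00, -4.37870638e-01,  3.37160361e-04]), 'wrist_force': array([ 0.12009684,  0.51367243, -0.11603256]), 'torque': array([0.02780619, 0.02106163, 0.017518  ]), 'grip_force': 0.0, 'opening': 0.9997250568191623}
scene 53.93142644460897 277.96362337773195 208.46296499563277 [-0.12656199  0.          0.          0.          0.        ] [[-0.47922754 -0.87767493 -0.00526057]
 [-0.67160589  0.37055536 -0.64158729]
 [ 0.56505442 -0.30393327 -0.76703199]] [0.32064347 0.41763214 0.93966271]
top 55.262493169570504 285.1236854428791 209.75852929244184 [-0.0603054  0.         0.         0.         0.       ] [[-0.01002704 -0.99964444  0.02470727]
 [-0.99633738  0.00788943 -0.08514447]
 [ 0.08491927 -0.02547052 -0.99606223]] [0.03387577 0.57985317 1.15023392]
```

View pics/scene0.png

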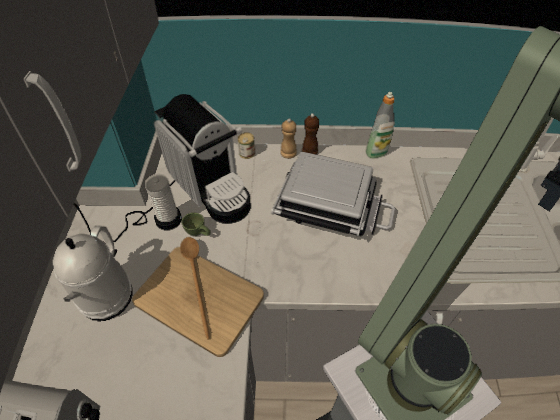

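View pics/top0.png

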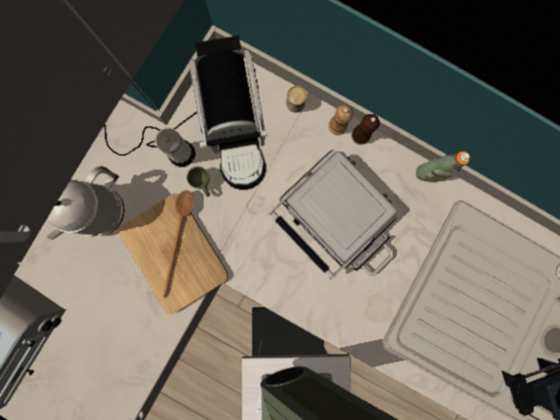

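The scene view shows the grill at about (325,195), pull at (383,212). In the top view the black handle runs from (277,218) to (328,270), and the pull lies around (380,258). I'll enlarge both.

Run:
```python
import cv2,numpy as np
t=cv2.imread("pics/top0.png")[140:290,265:405]; s=cv2.imread("pics/scene0.png")[145:245,265:405]
f=lambda a:cv2.convertScaleAbs(cv2.resize(a,None,fx=4,fy=4,interpolation=cv2.INTER_CUBIC),alpha=1.3,beta=15)
cv2.imwrite("pics/topc.png",f(t)); cv2.imwrite("pics/scenec.png",f(s))
```

```text
(no output)
```

View pics/topc.png

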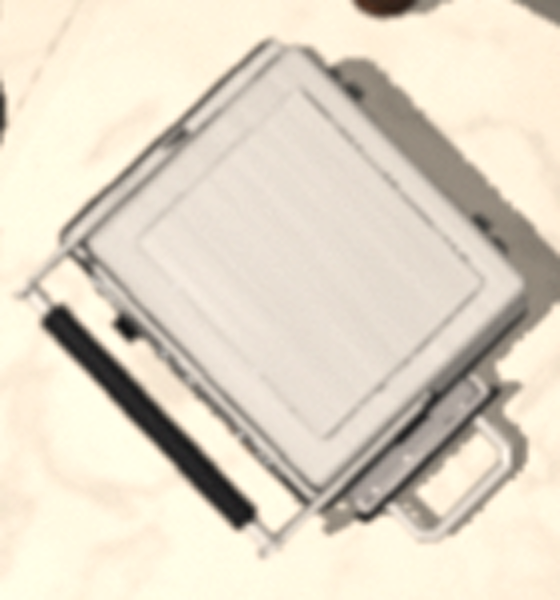

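View pics/scenec.png

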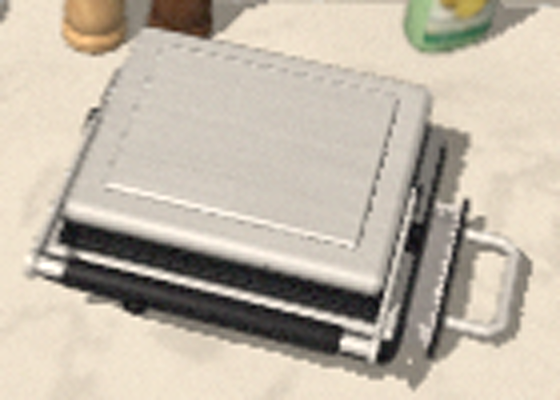

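Crop of top: black handle from (54,315) to (245,520); pull bar roughly from (517,450) to (440,535). The scene crop agrees, with the pull bar around (518,250)–(500,328).

```bash
cat > h.py <<'E'
import cv2,numpy as np
from workcell import state,snapshot
from scipy.spatial.transform import Rotation as Ro
def cast(s,px,z):
    f=210/np.tan(np.radians(s["fovy"]/2)); K=np.array([[f,0,s["cx"]],[0,f,s["cy"]],[0,0,1]])
    u=cv2.undistortPoints(np.array(px,float).reshape(-1,1,2),K,np.array(s["dist_coeffs"])).reshape(-1,2)
    R=np.array(s["R"]);t=np.array(s["t"]); c=-R.T@t; d=np.c_[u,np.ones(len(u))]@R
    return c+d*((z-c[2])/d[:,2])[:,None]
E
python3 - <<'E'
from h import *
T=snapshot("top");S=snapshot("scene")
def fc(p,o): return (np.array(p,float)-1.5)/4+o
tb=cast(T,fc([(54,315),(245,520)],(265,140)),.084); 
tp=cast(T,fc([(519,447),(440,537)],(265,140)),.0275)
sp=cast(S,fc([(518,250),(500,328)],(265,145)),.0275)
sb=cast(S,fc([(65,265),(342,343)],(265,145)),.084)
# mask-based handle
g=T["img"].max(2); m=np.zeros_like(g); m[210:275,270:332]=(g[210:275,270:332]<60)
n,l,st,ce=cv2.connectedComponentsWithStats(m); i=1+st[1:,4].argmax(); ys,xs=np.where(l==i); print(st[i],ce[i])
r=cv2.fitLine(np.c_[xs,ys].astype(np.float32),2,0,.01,.01).ravel()
mb=cast(T,[ce[i],ce[i]+20*r[:2]],.084)
for n,a in dict(tb=tb,sb=sb,mb=mb,tp=tp,sp=sp).items():
    d=a[1]-a[0]; print(n,a.mean(0) if n!="mb" else a[0],np.linalg.norm(d),np.degrees(np.arctan2(d[1],d[0])))
E
```

```text
[276 217  52  55 452] [301.82522124 243.77212389]
tb [ 0.47990576 -0.01531491  0.084     ] 0.19320699631023713 -137.5843403542929
sb [ 0.4825768 -0.0164108  0.084    ] 0.2027185140513047 -138.96085830605423
mb [ 0.48036821 -0.01501433  0.084     ] 0.05507352111238114 -137.10517467331013
tp [ 0.42278766 -0.2599751   0.0275    ] 0.08819959651657384 136.92307095871507
sp [ 0.41815233 -0.25467506  0.0275    ] 0.0799899746353316 131.49946469784717
```

```bash
cat >> h.py <<'E'
yaw=np.radians(-47.3); gx=np.array([np.cos(yaw),np.sin(yaw),0]); gy=np.array([-gx[1],gx[0],0]); Z=np.array([0,0,1.])
def frame(z,y):
    z=z/np.linalg.norm(z); return np.c_[np.cross(y,z),y,z]
c,s_=np.cos(np.radians(15)),np.sin(np.radians(15))
RT=frame(-c*Z+s_*gy, c*gy+s_*Z)      # tray grasp
RL=frame(-Z, gx)                     # lid grasp
def plan(p,Rt=None):
    s=state(); R=Ro.from_rotvec(s["eef_rot"]); 
    print("t",s["time"],"tcp",s["tool_pos"].round(4),"F",s["wrist_force"].round(1),"open",round(s["opening"],3),"grip",s["grip_force"])
    print("shift now cm",(R.inv().apply(np.array(p)-s["tool_pos"])*100).round(2))
    if Rt is not None: print("turn deg",np.degrees((R.inv()*Ro.from_matrix(Rt)).as_rotvec()).round(2))
E
python3 - <<'E'
from h import *
plan([.40,-.275,.17],RT)
E
```

```text
t 0.2 tcp [ 0.1587 -0.5523  0.2134] F [-0.1  0.2  0.2] open 1.001 grip 0.0
shift now cm [ 30.85 -19.99   4.37]
turn deg [  -9.45   15.19 -115.91]
```

```bash
python3 -m handwheel '-1 4.4 -2.85 0.6 0 0 0; -1 4.4 -2.85 0.6 0 0 0; -1 4.4 -2.85 0.6 0 0 0; -1 4.4 -2.85 0.6 0 0 0; -1 4.4 -2.85 0.6 0 0 0; -1 4.4 -2.85 0.6 0 0 0; -1 4.4 -2.85 0.6 0 0 0; -1 0 0 0 -0.79 1.27 -9.66' && python3 -m handwheel '0.2 0 0 0 -0.79 1.27 -9.66;0.2 0 0 0 -0.79 1.27 -9.66;0.2 0 0 0 -0.79 1.27 -9.66;0.2 0 0 0 -0.79 1.27 -9.66;0.2 0 0 0 -0.79 1.27 -9.66;0.2 0 0 0 -0.79 1.27 -9.66;0.2 0 0 0 -0.79 1.27 -9.66;0.2 0 0 0 -0.79 1.27 -9.66' && python3 -m handwheel '0.2 0 0 0 -0.79 1.27 -9.66;0.2 0 0 0 -0.79 1.27 -9.66;0.2 0 0 0 -0.79 1.27 -9.66;0.2 0 0 0 0 0 0;0.2 0 0 0 0 0 0;0.2 0 0 0 0 0 0;0.2 0 0 0 0 0 0;0.2 0 0 0 0 0 0'
python3 - <<'E'
from h import *
plan([.40,-.275,.17],RT)
w=snapshot("wrist"); cv2.imwrite("pics/w1.png",w["img"])
E
```

```text
time: 1.2
tool_pos: [0.4018, -0.2731, 0.1713]
eef_rot: [3.05, 0.711, 0.038]
wrist_force: [-0.3, 0.5, -0.4]
opening: 1.001
grip_force: 0.0
time: 2.2
tool_pos: [0.3995, -0.2757, 0.1719]
eef_rot: [1.879, 2.391, 0.298]
wrist_force: [0.0, 0.2, -0.4]
opening: 0.404
grip_force: 0.0
time: 3.2
tool_pos: [0.3997, -0.2758, 0.172]
eef_rot: [1.209, 2.761, 0.363]
wrist_force: [0.3, -0.1, -0.6]
opening: 0.397
grip_force: 0.0
t 3.2 tcp [ 0.3997 -0.2758  0.172 ] F [ 0.3 -0.1 -0.6] open 0.397 grip 0.0
shift now cm [0.04 0.02 0.21]
turn deg [0.01 0.06 0.03]
```

View pics/w1.png

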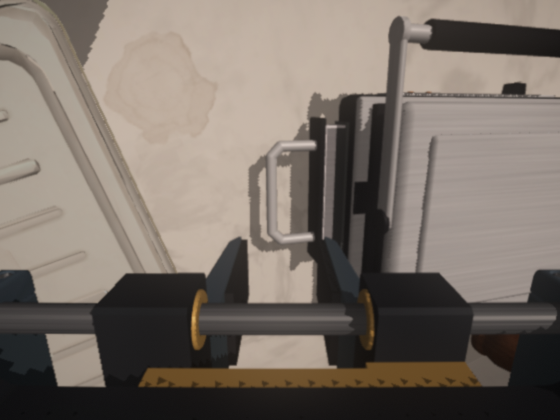

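The wrist view shows the pull bar vertical at column ~271, rows 150–236, with the front panel at ~317; the tray stands slightly out.

Run:
```python
from h import *
w=snapshot("wrist")
b=cast(w,[(272,155),(272,232)],.0275); d=b[1]-b[0]; m=b.mean(0)
print(b,np.degrees(np.arctan2(d[1],d[0])),np.linalg.norm(d))
print("pull est",m); print("bar handle", cast(w,[(428,35),(400,32)],.084))
for h in (.10,0):
    t=m-RT[:,2]*(h-.014); plan(t,RT)
```

```text
[[ 0.39264541 -0.22711823  0.0275    ]
 [ 0.44214665 -0.28173874  0.0275    ]] -47.81474535262672 0.07371412869628517
pull est [ 0.41739603 -0.25442849  0.0275    ]
bar handle [[ 0.40878436 -0.08395355  0.084     ]
 [ 0.3904478  -0.0998657   0.084     ]]
t 3.3 tcp [ 0.3997 -0.2758  0.172 ] F [ 0.2  0.3 -0.7] open 0.398 grip 0.0
shift now cm [ 0.38 -1.09  6.07]
turn deg [0.01 0.06 0.03]
t 3.3 tcp [ 0.3997 -0.2758  0.172 ] F [ 0.2  0.3 -0.7] open 0.398 grip 0.0
shift now cm [ 0.39 -1.09 16.07]
turn deg [0.01 0.06 0.03]
```

```bash
python3 -m handwheel '0.2 0.4 -1.1 2 0 0 0;0.2 0 0 3 0 0 0;0.2 0 0 3 0 0 0;0.2 0 0 2.5 0 0 0;0.2 0 0 2 0 0 0;0.2 0 0 1.5 0 0 0;0.2 0 0 1 0 0 0;0.2 0 0 1 0 0 0' && python3 -m handwheel '0.2 0 0 0 0 0 0;1 0 0 0 0 0 0;1 0 0 0 0 0 0;1 0 0 0 0 0 0;1 0 0 0 0 0 0;1 0 0 0 0 0 0;1 0 0 0 0 0 0;1 0 0 0 0 0 0' 30
python3 - <<'E'
from h import *
p=state()["tool_pos"]; plan(p-gy*.055,RT)
w=snapshot("wrist"); cv2.imwrite("pics/w2.png",w["img"])
E
```

```text
time: 4.3
tool_pos: [0.4202, -0.2524, 0.0144]
eef_rot: [1.208, 2.76, 0.363]
wrist_force: [0.3, -0.2, -0.3]
opening: 0.401
grip_force: 0.0
time: 5.3
tool_pos: [0.42, -0.2523, 0.0149]
eef_rot: [1.208, 2.761, 0.363]
wrist_force: [-1.1, 0.3, 5.5]
opening: 0.102
grip_force: 30.0
t 5.3 tcp [ 0.42   -0.2523  0.0149] F [-1.1  0.3  5.5] open 0.102 grip 30.000810027122498
shift now cm [ 0.   -5.31 -1.43]
turn deg [0.02 0.1  0.05]
```

View pics/w2.png

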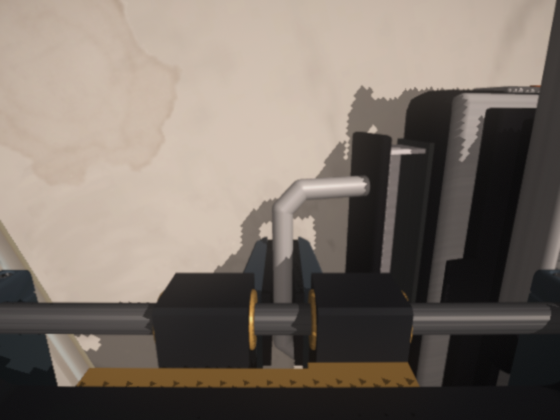

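The pull bar is between the pads (column 283, gripped at 10 mm). I'll pull it along the grill's -y.

```bash
python3 -m handwheel '1 0 -0.58 -0.155 0 0 0;1 0 -0.58 -0.155 0 0 0;1 0 -0.58 -0.155 0 0 0;1 0 -0.58 -0.155 0 0 0;1 0 -0.58 -0.155 0 0 0;1 0 -0.58 -0.155 0 0 0;1 0 -0.58 -0.155 0 0 0;1 0 -0.58 -0.155 0 0 0'
python3 -m handwheel '1 0 -0.29 -0.08 0 0 0;1 0 -0.29 -0.08 0 0 0;1 0 -0.29 -0.08 0 0 0;1 0 0 0 0 0 0;1 0 0 0 0 0 0;1 0 0 0 0 0 0;1 0 0 0 0 0 0;1 0 0 0 0 0 0'
python3 -c "
from h import *
s=state();d=s['tool_pos']-np.array([.42,-.2523,.0149]);print(d@gx,d@gy,d[2],s['wrist_force']@gy,s['wrist_force']@gx)"
```

```text
time: 6.35
tool_pos: [0.3847, -0.2851, 0.0149]
eef_rot: [1.208, 2.76, 0.363]
wrist_force: [0.7, 1.1, 5.4]
opening: 0.1
grip_force: 30.0
time: 7.35
tool_pos: [0.3806, -0.2888, 0.015]
eef_rot: [1.212, 2.756, 0.372]
wrist_force: [16.8, 9.6, -1.3]
opening: 0.106
grip_force: 30.0
8.975508035546226e-05 -0.053706716419169784 6.292817743692655e-05 18.88584429601701 4.313391219045225
```

The tray is against its stop (53.7 mm of travel on top of ~21 mm, 19 N). Release and lift out.

```bash
python3 -m handwheel '0.2 0 0 0 0 0 0;0.2 0 0 0 0 0 0;0.2 0 0 0 0 0 0;0.2 0 0 -2 0 0 0;0.2 0 0 -4 0 0 0;0.2 0 0 -5 0 0 0;0.2 0 0 -6 0 0 0;0.2 0 0 -5 0 0 0'
python3 - <<'E'
from h import *
T=snapshot("top"); cv2.imwrite("pics/t3.png",cv2.resize(T["img"][140:330,240:440],None,fx=3,fy=3,interpolation=cv2.INTER_CUBIC))
plan([.482,-.0155,.23],RL)
E
```

```text
time: 8.35
tool_pos: [0.335, -0.3299, 0.2292]
eef_rot: [1.209, 2.76, 0.361]
wrist_force: [0.6, -0.1, 0.3]
opening: 0.398
grip_force: 0.0
t 8.4 tcp [ 0.3364 -0.3334  0.2351] F [ 1.  -2.7  3.9] open 0.398 grip 0.0
shift now cm [13.53 31.08  8.58]
turn deg [ 12.3  -11.02  89.48]
```

View pics/t3.png

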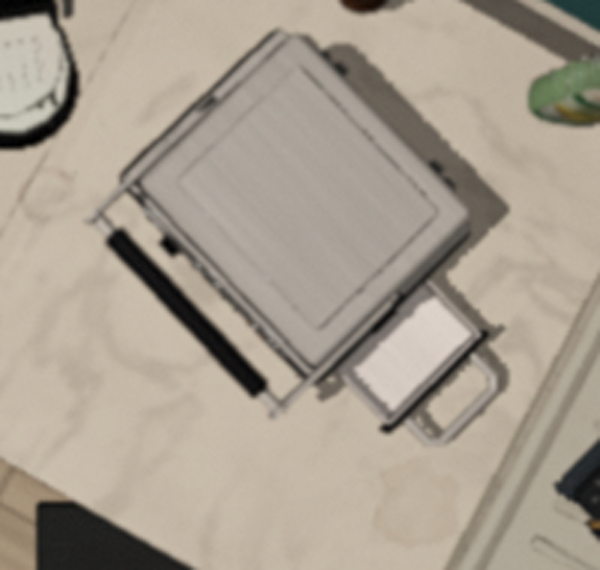

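The tray is fully out; the handle is undisturbed at the lower left, crop (108,235)–(262,388). Now reorient and go above it.

```bash
python3 -m handwheel '0.2 0 0 0 1.37 -1.22 9.94;0.2 0 0 0 1.37 -1.22 9.94;0.2 0 0 0 1.37 -1.22 9.94;0.2 0 0 0 1.37 -1.22 9.94;0.2 0 0 0 1.37 -1.22 9.94;0.2 0 0 0 1.37 -1.22 9.94;0.2 0 0 0 1.37 -1.22 9.94;0.2 0 0 0 1.37 -1.22 9.94' && python3 -m handwheel '0.2 0 0 0 1.37 -1.22 9.94;0.2 5.4 -2.25 0 0 0 0;0.2 5.4 -2.25 0 0 0 0;0.2 5.4 -2.25 0 0 0 0;0.2 5.4 -2.25 0 0 0 0;0.2 5.4 -2.25 0 0 0 0;0.2 5.4 -2.25 0 0 0 0;0.2 0 0 0 0 0 0'
python3 - <<'E'
from h import *
plan([.482,-.0155,.23],RL)
w=snapshot("wrist"); cv2.imwrite("pics/w4.png",w["img"])
E
```

```text
time: 9.4
tool_pos: [0.3353, -0.3292, 0.2266]
eef_rot: [-2.818, -1.387, -0.041]
wrist_force: [0.0, 0.2, 0.2]
opening: 0.4
grip_force: 0.0
time: 10.4
tool_pos: [0.4826, -0.0072, 0.2292]
eef_rot: [-2.908, -1.149, 0.004]
wrist_force: [-0.8, -0.6, -0.8]
opening: 0.398
grip_force: 0.0
t 10.4 tcp [ 0.4826 -0.0072  0.2292] F [-0.8 -0.6 -0.8] open 0.398 grip 0.0
shift now cm [-0.61  0.56 -0.09]
turn deg [-0.83 -0.18  0.43]
```

View pics/w4.png

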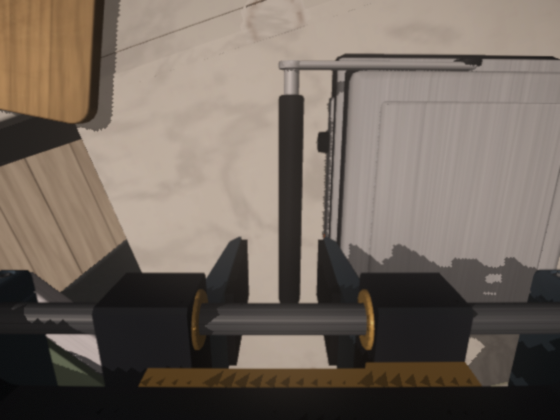

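The bar runs down the picture at columns ~279–303, its far black end at row 97, between the fingers.

Run:
```python
from h import *
w=snapshot("wrist"); g=w["img"].max(2).astype(int)
cs=[]
for r in (120,150,180,210,230):
    c=np.where(g[r,265:320]<60)[0]+265; c=c[c<308]; cs.append((c.mean(),r)); print(r,c.min(),c.max())
b=cast(w,cs,.084); d=b[-1]-b[0]; print(b, np.degrees(np.arctan2(d[1],d[0])))
p=state()["tool_pos"]; print("gx offset cm",((b-p)@gx*100).round(2), "far end gy", (cast(w,[(291,97)],.084)[0]-p)@gy, "top est",(np.array([.4804,-.0152,.084])-p)@gx,(np.array([.4804,-.0152,.084])-p)@gy)
```

```text
120 279 300
150 279 300
180 279 300
210 279 299
230 279 299
[[ 5.36310748e-01  3.59736296e-02  8.40000000e-02]
 [ 5.17397465e-01  1.81541519e-02  8.40000000e-02]
 [ 4.97579323e-01 -5.20490914e-04  8.40000000e-02]
 [ 4.76449903e-01 -1.97885982e-02  8.40000000e-02]
 [ 4.61975235e-01 -3.34202937e-02  8.40000000e-02]] -136.9691219314258
gx offset cm [0.34 0.37 0.4  0.38 0.4 ] far end gy 0.09085192369590472 top est 0.0031413684508704675 -0.004091253968516002
```

```bash
python3 -m handwheel '0.2 -0.5 0.4 1 -0.8 -0.2 0.5;0.2 0 0 3 0 0 0;0.2 0 0 3 0 0 0;0.2 0 0 3 0 0 0;0.2 0 0 2.4 0 0 0;0.2 0 0 2 0 0 0;0.2 0 0 1 0 0 0;0.2 0 0 1 0 0 0' && python3 -m handwheel '0.2 0 0 0 0 0 0;1 0 0 0 0 0 0;1 0 0 0 0 0 0;1 0 0 0 0 0 0;1 0 0 0 0 0 0;1 0 0 0 0 0 0;1 0 0 0 0 0 0;1 0 0 0 0 0 0' 55
python3 - <<'E'
from h import *
s=state(); p=s["tool_pos"]; R=Ro.from_rotvec(s["eef_rot"]); plan(p,RL)
print("R-axis z",R.as_matrix()[:,2])
a0=np.radians(4.4); L=.263; f=lambda a: (-L*np.cos(a))*gx+L*np.sin(a)*Z
prev=0
for k in range(1,19):
    a=np.radians(2.5*k); d=f(a0+a)-f(a0); dt=R.inv().apply(d)*100; print(2.5*k,(dt-prev).round(2),dt.round(2)); prev=dt
E
```

```text
time: 11.5
tool_pos: [0.4806, -0.0173, 0.0655]
eef_rot: [2.93, 1.131, -0.0]
wrist_force: [0.1, 0.6, 1.0]
opening: 0.4
grip_force: 0.0
time: 12.5
tool_pos: [0.4806, -0.0159, 0.0663]
eef_rot: [-2.929, -1.134, 0.0]
wrist_force: [-2.9, 3.5, 5.6]
opening: 0.232
grip_force: 55.0
t 12.5 tcp [ 0.4806 -0.0159  0.0663] F [-2.9  3.5  5.6] open 0.232 grip 54.9628221988678
shift now cm [0. 0. 0.]
turn deg [-0.01  0.   -0.37]
R-axis z [-1.89624818e-04  1.30562250e-04 -9.99999973e-01]
2.5 [ 0.    0.11 -1.14] [ 0.    0.11 -1.14]
5.0 [ 0.    0.16 -1.14] [ 0.    0.28 -2.28]
7.5 [ 0.    0.21 -1.13] [ 0.    0.49 -3.41]
10.0 [ 0.    0.26 -1.12] [ 0.    0.75 -4.52]
12.5 [ 0.    0.31 -1.1 ] [ 0.01  1.06 -5.63]
15.0 [ 0.    0.36 -1.09] [ 0.01  1.41 -6.72]
17.5 [ 0.    0.4  -1.07] [ 0.01  1.82 -7.79]
20.0 [ 0.    0.45 -1.06] [ 0.01  2.27 -8.85]
22.5 [ 0.    0.5  -1.03] [ 0.02  2.77 -9.88]
25.0 [ 0.    0.54 -1.01] [  0.02   3.31 -10.89]
27.5 [ 0.    0.58 -0.99] [  0.02   3.89 -11.88]
30.0 [ 0.    0.63 -0.96] [  0.03   4.52 -12.84]
32.5 [ 0.    0.67 -0.93] [  0.03   5.19 -13.77]
35.0 [ 0.    0.71 -0.9 ] [  0.04   5.9  -14.68]
37.5 [ 0.    0.75 -0.87] [  0.04   6.64 -15.55]
40.0 [ 0.    0.78 -0.84] [  0.05   7.43 -16.39]
42.5 [ 0.01  0.82 -0.8 ] [  0.05   8.25 -17.19]
45.0 [ 0.01  0.85 -0.77] [  0.06   9.1  -17.95]
```

Gripped on the 22 mm bar. Swing in 2.5° rows.

```bash
python3 -m handwheel '1 0 0.11 -1.14 0 0 0;1 0 0.16 -1.14 0 0 0;1 0 0.21 -1.13 0 0 0;1 0 0.26 -1.12 0 0 0;1 0 0.31 -1.1 0 0 0;1 0 0.36 -1.09 0 0 0;1 0 0.4 -1.07 0 0 0;1 0 0 0 0 0 0'
python3 - <<'E'
from h import *
s=state(); d=s["tool_pos"]-np.array([.4806,-.0159,.0663]); print((d@gy*100).round(2),(d@gx*100).round(2),d[2]*100,s["wrist_force"],s["opening"])
w=snapshot("wrist"); cv2.imwrite("pics/w5.png",w["img"])
E
```

```text
time: 13.5
tool_pos: [0.4921, -0.0284, 0.1444]
eef_rot: [-2.927, -1.131, 0.001]
wrist_force: [-0.6, 7.8, -1.5]
opening: 0.227
grip_force: 55.0
-0.0 1.69 7.806410982411252 [-0.64003075  7.76405011 -1.46347183] 0.22667971727962233
```

View pics/w5.png

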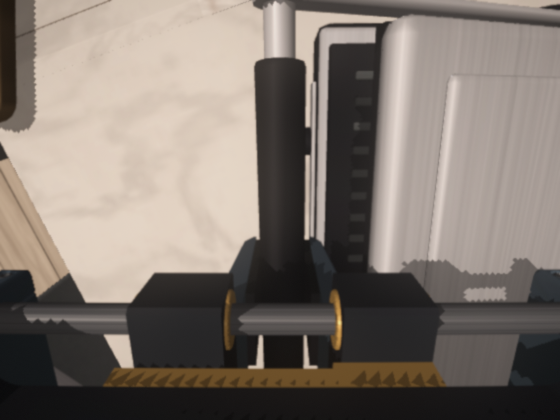

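The lid is up about 17.5° with the bar firmly in the pads (column ~280) and the ribbed lower plate showing; the forces are low. Continuing.

```bash
python3 -m handwheel '1 0 0.45 -1.06 0 0 0;1 0 0.5 -1.03 0 0 0;1 0 0.54 -1.01 0 0 0;1 0 0.58 -0.99 0 0 0;1 0 0.63 -0.96 0 0 0;1 0 0.67 -0.93 0 0 0;1 0 0.71 -0.9 0 0 0;1 0 0 0 0 0 0'
python3 -m handwheel '1 0 0.75 -0.87 0 0 0;1 0 0.78 -0.84 0 0 0;1 0 0.82 -0.8 0 0 0;1 0 0.85 -0.77 0 0 0;1 0 0 0 0 0 0;1 0 0 0 0 0 0;1 0 0 0 0 0 0;1 0 0 0 0 0 0'
python3 - <<'E'
from h import *
s=state(); d=s["tool_pos"]-np.array([.4806,-.0159,.0663]); x,z=d@gx,d[2]; print(d@gy,x,z,s["wrist_force"],s["opening"],s["grip_force"])
# angle: handle rel. hinge
print(np.degrees(np.arctan2(.0202+z,.2622-x))-4.4, np.hypot(.0202+z,.2622-x))
sc=snapshot("scene"); cv2.imwrite("pics/s6.png",cv2.resize(sc["img"][100:300,150:430],None,fx=2.8,fy=2.8))
E
```

```text
time: 14.55
tool_pos: [0.5176, -0.0559, 0.2137]
eef_rot: [-2.921, -1.129, 0.004]
wrist_force: [-5.1, 14.6, 5.1]
opening: 0.235
grip_force: 54.9
time: 15.55
tool_pos: [0.5381, -0.0779, 0.248]
eef_rot: [-2.918, -1.129, 0.003]
wrist_force: [-9.7, 16.9, 14.6]
opening: 0.232
grip_force: 55.0
0.0002435977496296829 0.0845831215363822 0.1816857342441011 [-9.65679501 16.92911071 14.60292276] 0.23152336569848808 54.96471047401428
44.25903189700632 0.26889701598649135
```

View pics/s6.png

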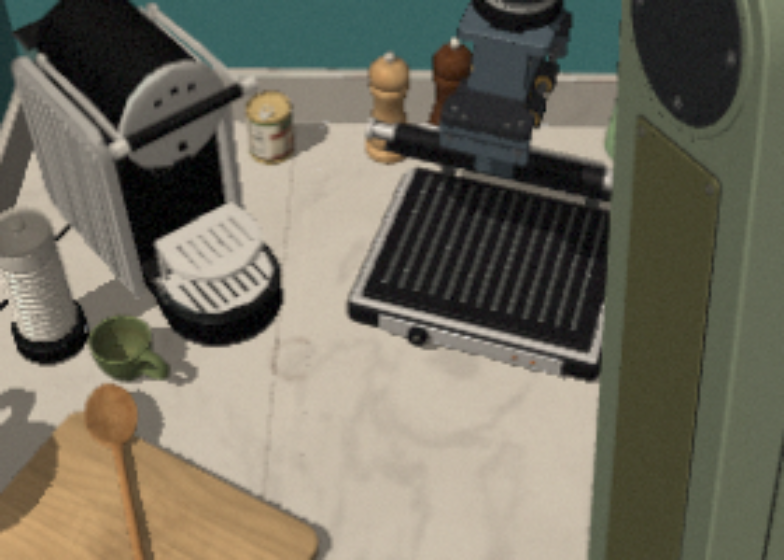

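The scene view shows the upper plate raised, with the handle bar from crop (395,137) to (605,182) in the gripper, and the cup, board and spoon untouched. I'll check the angle from the bar's image, after relieving the ~20 N of radial load.

```bash
python3 -m handwheel '1 0 -0.13 -0.1 0 0 0;1 0 -0.13 -0.1 0 0 0;1 0 -0.13 -0.1 0 0 0;1 0 0 0 0 0 0;1 0 0 0 0 0 0;1 0 0 0 0 0 0;1 0 0 0 0 0 0;1 0 0 0 0 0 0'
python3 - <<'E'
from h import *
from scipy.optimize import brentq
s=state(); d=s["tool_pos"]-np.array([.4806,-.0159,.0663]); x,z=d@gx,d[2]; print(x,z,s["wrist_force"],s["wrist_force"]@gx)
ch=np.hypot(x,z); print("chord angle",np.degrees(2*np.arcsin(ch/2/.263)))
H=np.array([.4806,-.0155,.064])+.262*gx
sc=snapshot("scene"); img=sc["img"]
g=img.max(2)
pts=[]
for u in list(range(293,305))+list(range(343,362)):
    r=np.where(g[140:172,u]<55)[0]+140
    if len(r): print(u,r.min(),r.max(),end=" | "); pts.append((u,r.mean()))
print()
for P in (pts,[(150+395/2.8,100+137/2.8),(150+605/2.8,100+182/2.8)]):
    A=cast(sc,P,0.2); B=cast(sc,P,0.3)
    o=[]
    for a,b in zip(A,B):
        f=lambda t:np.hypot((a+t*(b-a)-H)@gx,(a+t*(b-a)-H)[2])-.263
        ts=np.linspace(-2,2.5,400); v=[f(t) for t in ts]
        for i in range(399):
            if v[i]*v[i+1]<0:
                q=a+brentq(f,ts[i],ts[i+1])*(b-a)-H; o.append(round(np.degrees(np.arctan2(q[2],-q@gx))-4.4,1))
    print(o)
E
```

```text
time: 16.6
tool_pos: [0.5385, -0.0783, 0.2486]
eef_rot: [-2.925, -1.132, 0.0]
wrist_force: [0.0, 7.2, -0.3]
opening: 0.231
grip_force: 55.0
0.085099425730472 0.18229854124253916 [ 0.02709742  7.21085186 -0.2681272 ] -5.28098389849201
chord angle 44.97446141610016
293 144 154 | 294 144 171 | 295 145 171 | 296 145 171 | 297 145 171 | 298 145 171 | 299 146 170 | 300 146 167 | 301 146 171 | 302 146 171 | 303 147 171 | 304 147 171 | 343 140 171 | 344 155 171 | 345 155 171 | 346 156 171 | 347 156 171 | 348 156 171 | 349 156 171 | 350 156 171 | 351 157 167 | 352 157 167 | 353 157 168 | 354 157 168 | 355 158 168 | 356 158 168 | 357 158 168 | 358 158 169 | 359 158 171 | 360 159 171 | 361 159 171 | 
[np.float64(42.4), np.float64(41.3), np.float64(39.2), np.float64(38.6), np.float64(38.2), np.float64(38.1), np.float64(38.1), np.float64(39.2), np.float64(39.2), np.float64(39.1), np.float64(38.3), np.float64(38.2), np.float64(43.5), np.float64(41.6), np.float64(41.7), np.float64(41.9), np.float64(41.8), np.float64(41.9), np.float64(42.1), np.float64(42.2), np.float64(42.4), np.float64(42.6), np.float64(42.4), np.float64(42.5), np.float64(42.4), np.float64(42.5), np.float64(42.6), np.float64(42.5), np.float64(42.1), np.float64(41.9), np.float64(42.0)]
[np.float64(42.2), np.float64(42.7)]
```

Run:
```python
from h import *
H=np.array([.4806,-.0155,.064])+.262*gx
T=snapshot("top");S=snapshot("scene")
def proj(s,X):
    f=210/np.tan(np.radians(s["fovy"]/2)); K=np.array([[f,0,s["cx"]],[0,f,s["cy"]],[0,0,1]])
    return cv2.projectPoints(np.array(X),cv2.Rodrigues(np.array(s["R"]))[0],np.array(s["t"]),K,np.array(s["dist_coeffs"]))[0].reshape(-1,2)
def bar(deg,ys): a=np.radians(deg+4.4); return [H-.263*np.cos(a)*gx+.263*np.sin(a)*Z+y*gy for y in ys]
# scene, shut (scene0.png): measured black end points
print("shut scene pred",[proj(S,bar(k,[.095,-.095])).round(1).tolist() for k in(0,3)],"meas", [(265+63.5/4,145+263.5/4),(265+340.5/4,145+341.5/4)])
ys=[.09,.07,-.065,-.08,-.09]
gt=T["img"].max(2)
for k in (41,43,45,47): print(k,"top",proj(T,bar(k,ys)).round(1).tolist(),"scene",proj(S,bar(k,[.09,.08,-.08])).round(1).tolist())
for p in proj(T,bar(45,ys)):
    u=int(round(p[0])); r=int(round(p[1])); print(u,r-12,gt[r-12:r+13,u].tolist())
```

```text
shut scene pred [[[282.7, 212.8], [348.2, 229.6]], [[282.9, 209.3], [349.0, 226.2]]] meas [(280.875, 210.875), (350.125, 230.375)]
41 top [[304.3, 193.5], [310.1, 199.6], [349.4, 241.2], [353.8, 245.8], [356.7, 248.9]] scene [[293.9, 151.7], [297.5, 152.5], [357.1, 166.0]]
43 top [[306.5, 191.2], [312.3, 197.4], [351.9, 239.2], [356.3, 243.9], [359.3, 247.0]] scene [[294.7, 148.3], [298.3, 149.1], [357.9, 162.5]]
45 top [[308.8, 188.9], [314.7, 195.1], [354.5, 237.1], [359.0, 241.8], [361.9, 244.9]] scene [[295.5, 144.9], [299.1, 145.7], [358.8, 159.1]]
47 top [[311.2, 186.5], [317.1, 192.7], [357.2, 235.0], [361.7, 239.7], [364.6, 242.8]] scene [[296.3, 141.6], [300.0, 142.4], [359.6, 155.6]]
309 177 [71, 51, 30, 15, 10, 11, 17, 28, 46, 47, 30, 15, 15, 15, 20, 24, 28, 31, 34, 28, 20, 18, 15, 18, 31]
315 183 [145, 109, 66, 28, 12, 21, 42, 48, 37, 22, 16, 12, 13, 14, 18, 20, 26, 29, 33, 29, 22, 19, 19, 28, 29]
355 225 [94, 86, 70, 54, 49, 41, 35, 48, 60, 50, 27, 13, 8, 8, 7, 11, 12, 13, 14, 14, 16, 18, 16, 16, 18]
359 230 [55, 35, 18, 9, 10, 18, 33, 50, 51, 30, 14, 13, 13, 15, 19, 18, 23, 25, 24, 19, 17, 46, 90, 90, 72]
362 233 [55, 36, 17, 16, 17, 20, 20, 20, 21, 18, 13, 9, 12, 13, 16, 18, 37, 87, 144, 155, 141, 147, 191, 220, 228]
```

Vision gives about 43° and kinematics gives 45°; a 1.2° nudge puts it in the middle.

```bash
python3 -m handwheel '1 0 0.14 -0.12 0 0 0;1 0 0.14 -0.12 0 0 0;1 0 0.14 -0.12 0 0 0;1 0 0 0 0 0 0;1 0 0 0 0 0 0;1 0 0 0 0 0 0;1 0 0 0 0 0 0;1 0 0 0 0 0 0'
python3 - <<'E'
from h import *
s=snapshot("scene"); g=s["img"].max(2)
for u in range(351,358):
    r=np.where(g[140:167,u]<55)[0]+140; print(u,r.min(),r.max(),end=" | ")
t=snapshot("top")["img"].astype(int); o=cv2.imread("pics/top0.png").astype(int)
print("changed left px (board/cup/spoon):",(abs(t-o)[150:310,100:235].max(2)>40).sum(), "dq",abs(state()["dq"]).max())
E
```

```text
time: 17.75
tool_pos: [0.5412, -0.0812, 0.2524]
eef_rot: [-2.925, -1.132, 0.0]
wrist_force: [-0.9, 7.7, -0.4]
opening: 0.231
grip_force: 54.9
351 155 166 | 352 155 166 | 353 155 166 | 354 155 166 | 355 155 166 | 356 156 166 | 357 156 166 | changed left px (board/cup/spoon): 0 dq 0.001493318202124327
```

```bash
python3 -c "
from workcell import hand_in
print(hand_in())"
```

```text
the job is handed in; nothing more can be done
None
```

The grease tray is out against its stop, and the gripper is holding the upper plate at about 45° (43.6° from the scene camera, about 46° from the arm's own position). The board, spoon and cup have not moved, and the job was handed in at about 18 s of the 51 s allowed.

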